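# Take the battery out of the bench drive unit and snap its cover on

## Task

The grey drive unit on the dental bench is going into storage: draw its battery out sideways by the pull tab and leave it lying on the bench, completely clear of the unit. Then set the white cover that fits the unit over it and press it down at its corners until all four corner clips have clicked home and it sits flush. Do not knock over or shove about the white plaster tooth model or the mixing bowl.

Things in the scene. Friction and masses are not known exactly. Their poses are not given: they have to be found in the camera images.
- unit: Grey drive unit, fixed to the bench. Origin on the bench under the centre of its raised body, own x along its length, y across, z up. The raised body spans x -72 to 72, y -44 to 44 mm, top 36 mm above the bench. A control panel block 26 mm high (knob to 38) stands at x -150 to -92. A 4 mm base plate reaches y -54 to 50 and x -152 to 86.
- deck (a point): Centre of the unit's top (deck), 134 x 80 mm, 36 mm above the bench; the cover's plate lies on it when home. Above 26 mm the body's edges slope or step inwards as a lead-in. Four ribs on the long sides (unit x +-31 to 43, out to y 48.5 mm) centre the cover.
- bay_opening (a point): Middle of the battery bay's only opening, on the unit's +y side: 56 mm wide along x, from 4 to 32 mm above the bench, in the wall at y 44 mm. The deck blocks the bay from above.
- clip1_at (a point): Tip of one of four black sprung wedge clips that stick out 5.5 mm from the unit's long sides, at unit x = +-58, y = +-49.5, z 26 mm. Each catches a nose inside a corner of the cover; clicking one in takes roughly 5 to 20 N pressed at that corner.
- battery: Black battery, loose in the bay, 175 to 350 g. Block 50 x 80 x 24 mm (own x, y, z). Origin: centre of the block's underside, resting on the bay floor 4 mm above the bench; its axes lie along the unit's. It slides out along +y with no catch and is clear of the raised body after about 85 mm. While it is in, its tab is in the way of the cover's skirt.
- battery_tab (a point): Point on the top edge of the battery's pull tab, which is 14 mm wide in battery x, spans y 40 to 76 mm and 4 to 26 mm above the battery's underside, and sticks out about 35 mm through the opening. This point: battery x 0, y 60, z 26 mm (30 mm above the bench at the start).
- cover: White cover that fits the unit: the larger of two similar hoods, about 200 g, right way up on the bench. 156 x 108 mm (own x, y), skirt 26 mm deep, top face 30 mm above the origin. Origin: centre of the lower rim. It goes on centred over the unit's origin, own x along the unit's x, either way round, with 2 to 3 mm of play. Origin about 20 mm above the bench when laid on loosely, 10 mm when home.
- cover_rib (a point): Top centre of the cover's grip rib: 70 mm along cover x, 14 mm thick in y, from 30 to 58 mm above the cover's origin.
- cover_corner1 (a point): Place to press on the cover's top face: cover x -62, y +42, z 30 mm. About 50 mm above the bench when laid on loosely, 40 mm when home; it clicks in after about 10 mm. The cover twists a little, so one corner goes down while others are still up; pressing all four at once in the middle takes over 25 N.
- cover_corner2 (a point): The same for the corner at cover x -62, y -42 mm.
- cover_corner3 (a point): The same for the corner at cover x +62, y -42 mm.
- cover_corner4 (a point): The same for the corner at cover x +62, y +42 mm.
- small_cover: White cover of another, smaller unit, not needed: 108 x 92 mm, 30 mm high with a 44 mm long rib to 58 mm. It does not fit.
- model_a: Bystander: white plaster dental model, 56 x 64 mm, about 30 mm high. Origin under its centre.
- bowl: Bystander: green mixing bowl, 110 mm across, 60 mm high. Origin under its centre.
Things that resemble listed ones, but are neither listed nor needed, are in the scene too. What is shaped like the cover but blue is not meant.

How it is judged:
On the way, in this order (a step that is already met when the one before it is completed fails the run):
1. the battery is drawn out and clear of the unit (horizontal distance between battery and unit above 0.095 m and height (world z) of battery below 0.03 m), for 0.1 s.
2. the right cover lies over the unit's deck (horizontal distance between cover and unit below 0.008 m and z of cover in the frame of unit below 0.026 m), for 0.1 s.
At the end, for the whole second after the job is handed in: Each cover corner point under 42 mm above the unit's base (seated 40, loose about 50), cover within 8 mm of the unit's centre and 0.06 rad of its line; battery lying on the bench (origin below 30 mm), its origin over 95 mm from the unit's in plan; both at rest (all of step 1 and z of each of cover_corner1, cover_corner2, cover_corner3, cover_corner4 in the frame of unit below 0.042 m and horizontal distance between cover and unit below 0.008 m and angle between the x axis of cover and the x axis of unit, either way round below 0.06 rad and linear speed of each of battery, cover below 0.02 m/s); the robot touches nothing.
It fails at once if the white plaster model or the bowl is shoved more than 40 mm or knocked over (distance of any of model_a, bowl from where it was at the start of the episode above 0.04 m or angle between any of model_a, bowl's own z axis and vertical above 0.7 rad).
It also fails if it takes over 59 s, if anything falls off the work surface, if the arm or the gripper's body presses on something with over 40 N, if the wrist force passes 120 N, or if a joint passes its speed limit or range.

## Robot

A 6-joint arm with a two-finger parallel gripper is mounted at the origin on the work surface. World frame = base frame: x ahead of the robot, y to its left, z up, the work surface at z = 0. Lengths are in m, angles in rad, forces in N, time in s.
With the tool pointing down it reaches from about 0.275 to 0.85 m from the base axis. Payload 5.2 kg.
Tool frame: the origin (TCP) lies midway between the tips of the shut fingers; the grasp point (between the pads) lies 19 mm behind it (arm.hold_point_z is the distance from the TCP to the grasp point, in m); z points along the fingers, y is the line along which they close (so a half turn about z gives the same grasp; the last joint's range is limited). The gripper opens to 85 mm and grips with 20 to 120 N. Pads are 22 mm wide; open, the fingers measure 114 mm over their backs; the gripper's body (76 mm by 85 mm) begins 54 mm behind the grasp point. The pads swing forward as they close: fully open they stand 13 mm farther back than shut.
Start: joints at [-1.337, 0.259, 1.535, -0, 1.348, -0.203], TCP at [0.233, -0.498, 0.231] pointing down, gripper open.
Joint ranges: [-3.14, 3.14], [-0.91, 2.08], [0.19, 2.58], [-1.22, 4.36], [0.22, 2.71], [-3.12, 3.12]. Speed limits (rad/s): [2.57, 2.57, 3.14, 3.14, 3.14, 3.14].

## Interface

Orientations are given as a unit quaternion [w, x, y, z].
In Python, from rig import status, eyes, order, arm gives the robot as it stands.
- The arm moves only by the shell command python3 -m handwheel 'ROWS' [FORCE]. ROWS is JSON, a list of rows, each a list of 7 numbers: the shift along the world's x, y, z in units of 0.15 m (1.0 is 0.15 m), then the turn, a rotation vector about the world's x, y, z in units of 45 degrees (1.0 is 45 degrees), then the gripper's target within -1 to 1 (shut at 1, half-way at 0, fully open at -1). In form: [[tx, ty, tz, wx, wy, wz, claw], ...]. A call has 1 to 10 rows; each row is the pose to reach, as a shift and turn from the pose commanded when the call began; what a row does not reach only later rows make up. A row lasts 1/8 s, in which the tool goes at most 62.5 mm and 10.7 degrees, less where a joint would pass 70% of its speed; a pose out of reach is approached as far as the arm can. A call with a number of a shift or a turn outside -1 to 1 is refused whole. A call with a gripper value outside its range is refused whole. The fingers move at their own pace and stop on an object; FORCE is the grip in N (left out, the last holds). Time passes only in rows, so rows that repeat a pose let the fingers close. It gives the time, the measured TCP pose, the force, the opening and the grip force at its end, in the units of the state.
- status.sense(): the state, without advancing time (a new reading comes with each control period).
- eyes.camera(name): name is "scene" or "top" or "wrist"; returns the picture (384x512x3 uint8, red, green, blue); there is no depth.
- eyes.calibration(name): a dict with "K" (3x3 intrinsics, pixels), "R" (3x3) and "t" (3): a world point X has camera coordinates R X + t. Camera axes: x right, y down, z forward; pixel columns grow to the right and rows downward; lengths in m; the calibration is good to about 2 mm. A picture is of the moment at which its call begins: read the wrist's pose just before it. calibration takes no time and is no camera call; for the wrist camera it gives the pose at the moment of the call.
- order.job_done(): hands the job in; it is judged then, once.
The state is a dict: "t": time; "qpos": joint angles; "qvel": joint speeds; "joint_torque": joint torques, N m; "eef_pos": TCP position; "eef_rot": TCP orientation; "contact_force": force on the tool from outside, world axes, zero at the start; "torque": the same for the moment, N m; "gripper_width": finger opening in m; "grasp_force": force on a finger pad.
Only numpy, scipy, OpenCV 4.12 (cv2) and the standard library are available. Lean on these libraries where they do the work, as an engineer would, in place of code of your own. Each camera call takes 0.05 s, during which the arm holds its last target. There are 200 camera calls.

## Working session

There is one attempt and no reset: what is moved stays moved. The work goes in short steps, Python scripts to look and compute and a shell command to move; the robot and the scene stay as the last step left them, time stands still between calls to the robot, and variables do not carry over. Pictures are saved under pics/ and viewed, at most 10 in all, crops included, and the job is handed in when it is done.

```bash
mkdir -p pics; ls
python3 - <<'E'
from rig import status, eyes, order, arm
import cv2
for n in ("top","scene"):
    im=eyes.camera(n); cv2.imwrite(f"pics/{n}0.png",im[:,:,::-1])
    c=eyes.calibration(n); print(n,c["K"],c["R"],c["t"])
s=status.sense(); print(s["t"],s["eef_pos"],s["eef_rot"],s["gripper_width"],arm.hold_point_z)
E
```

```text
pics
top [[414.14531044   0.         264.40104887]
 [  0.         414.14531044 191.87080489]
 [  0.           0.           1.        ]] [[ 1.27903638e-02 -9.99918044e-01  5.59124600e-04]
 [-9.92817077e-01 -1.27660509e-02 -1.18959151e-01]
 [ 1.18956540e-01  9.66422374e-04 -9.92898992e-01]] [-0.02792665  0.51054178  1.30976998]
scene [[366.72906322   0.         261.78253681]
 [  0.         366.72906322 192.29215967]
 [  0.           0.           1.        ]] [[-0.8541805   0.5199755  -0.00107721]
 [ 0.29992798  0.49100695 -0.81789693]
 [-0.42475744 -0.69895469 -0.57536376]] [ 0.43662861 -0.07631286  1.43586019]
0.1 [ 0.2325712  -0.49785137  0.23055327] [-8.47194818e-04  9.76246610e-01  2.16660651e-01 -2.02652530e-05] 0.08530547614295696 0.0187
```

View pics/top0.png

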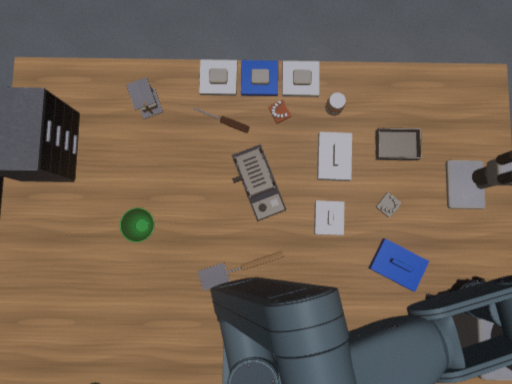

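View pics/scene0.png

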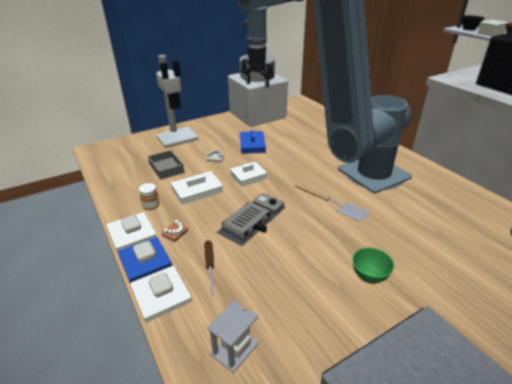

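The top view shows these:
- **Unit:** around (258,182), with the panel end at (268,207) and the tab at (237,180).
- **White hoods:** a larger one at (335,156) and a smaller one at (330,218). A blue one sits at (399,265).
- **Plaster model:** (389,204).
- **Bowl:** (137,225).
- **White trays with blocks:** (218,77) and (301,78). They have no rib, so neither is the cover.

The larger ribbed white hood at (335,156) fits the description. I'll confirm it in one enlarged crop.

```bash
cat > h.py <<'E'
import numpy as np, cv2
from rig import status, eyes, order, arm
def ray(n,uv,z,c=None):
    c=c or eyes.calibration(n); K,R,t=map(np.array,(c["K"],c["R"],c["t"]))
    d=R.T@np.linalg.inv(K)@np.array([uv[0],uv[1],1.]); o=-R.T@t
    return o+d*(z-o[2])/d[2]
def proj(n,X,c=None):
    c=c or eyes.calibration(n); p=np.array(c["K"])@(np.array(c["R"])@np.array(X)+np.array(c["t"])); return p[:2]/p[2]
E
python3 - <<'E'
import cv2
from h import *
im=cv2.imread("pics/top0.png")[120:250,220:420]
cv2.imwrite("pics/crop0.png",cv2.resize(im,None,fx=4,fy=4,interpolation=cv2.INTER_CUBIC))
E
```

```text
(no output)
```

View pics/crop0.png

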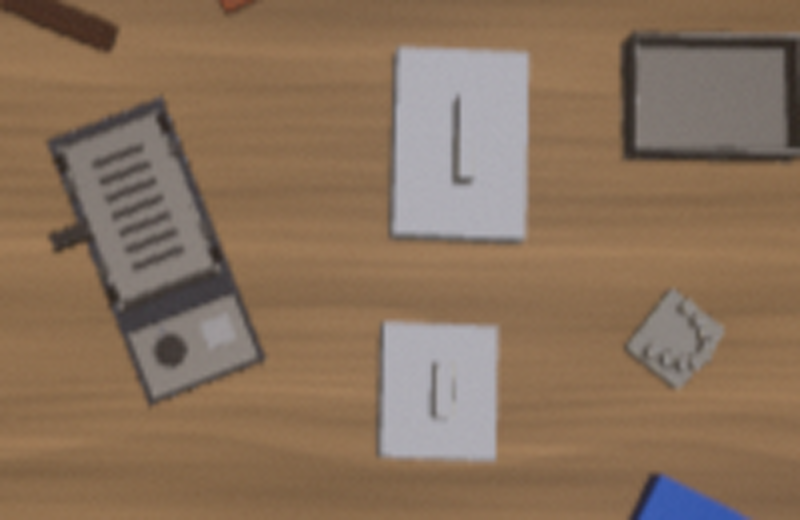

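The crop confirms it. The large white ribbed hood has corners at about crop (398,47), (528,52), (524,241), (391,238). The small one is clearly shorter. The unit's base plate corners are at (50,142), (165,98), (263,357), (152,404), and the tab tip is at about (52,241).

Run:
```python
from h import *
f=lambda p,z: ray("top",((p[0]+.5)/4-.5+220,(p[1]+.5)/4-.5+120),z)
def fit(loc,W):
    loc=np.array(loc,float);W=np.array(W)[:,:2];a=loc-loc.mean(0);b=W-W.mean(0)
    th=np.arctan2((a[:,0]*b[:,1]-a[:,1]*b[:,0]).sum(),(a*b).sum());R=np.array([[np.cos(th),-np.sin(th)],[np.sin(th),np.cos(th)]])
    o=W.mean(0)-R@loc.mean(0);return o,th,np.abs(loc@R.T+o-W).max()
o,th,e=fit([[.086,.05],[.086,-.054],[-.152,-.054],[-.152,.05]],[f(p,.004) for p in((50,142),(165,98),(263,357),(152,404))]);print("unit",o,th,np.degrees(th),e)
oc,tc,e=fit([[.078,.054],[.078,-.054],[-.078,-.054],[-.078,.054]],[f(p,.03) for p in((398,47),(528,52),(524,241),(391,238))]);print("cover",oc,tc,np.degrees(tc),e)
T=f((52,235),.03);T2=f((85,228),.03);print("tabtip",T,"tabroot",T2)
R=np.array([[np.cos(th),-np.sin(th)],[np.sin(th),np.cos(th)]])
for z in(T,T2):print(R.T@(z[:2]-o))
print("rib top",proj("top",[*oc,.058]))
s=status.sense();
from scipy.spatial.transform import Rotation as Ro
w,x,y,z=s["eef_rot"];print(Ro.from_quat([x,y,z,w]).as_matrix())
```

```text
unit [0.57702413 0.01138641] 0.3808333170270883 21.82014176361983 0.004287436003715617
cover [ 0.63344018 -0.24981636] -0.030149284060441574 -1.7274267320043477 0.0022630551956409617
tabtip [0.55375823 0.08244901 0.03      ] tabroot [0.55985594 0.05575278 0.03      ]
[0.00481455 0.07461914]
[0.00055255 0.04756907]
rib top [336.16738841 153.78565383]
[[ 9.06116324e-01  4.23028417e-01 -4.06675330e-04]
 [ 4.23028486e-01 -9.06114889e-01  1.64536077e-03]
 [ 3.27539792e-04 -1.66292350e-03 -9.99998564e-01]]
```

```bash
R='x'; python3 -m handwheel '[[0.53,0.95,0,0,0,0.48,-1],[0.53,0.95,0,0,0,0.48,-1],[0.53,0.95,0,0,0,0.48,-1],[0.53,0.95,0,0,0,0.48,-1]]' 40 && python3 -m handwheel '[[0.53,0.95,0,0,0,0.48,-1],[0.53,0.95,0,0,0,0.48,-1],[0.53,0.95,0,0,0,0.48,-1],[0.53,0.95,0,0,0,0.48,-1]]' && python3 -m handwheel '[[0.53,0.95,0,0,0,0.48,-1],[0.53,0.95,0,0,0,0.48,-1],[0.53,0.95,0,0,0,0.48,-1],[0.53,0.95,0,0,0,0.48,-1]]' && python3 -m handwheel '[[0.53,0.95,0,0,0,0.48,-1],[0.53,0.95,0,0,0,0.48,-1],[0.53,0.95,0,0,0,0.48,-1],[0.53,0.95,0,0,0,0.48,-1],[0.53,0.95,0,0,0,0.48,-1]]'
python3 - <<'E'
from h import *
import json
c=eyes.calibration("wrist"); s=status.sense()
im=eyes.camera("wrist"); cv2.imwrite("pics/w1.png",im[:,:,::-1])
json.dump({k:np.array(v).tolist() for k,v in c.items()},open("w1.json","w"))
print(s["t"],s["eef_pos"],s["eef_rot"],s["qpos"])
E
```

```text
t: 0.6
eef_pos: [0.3131, -0.3533, 0.2312]
eef_rot: [-0.0, 0.918, 0.397, 0.0]
contact_force: [0.2, 0.1, 0.2]
gripper_width: 0.0853
grasp_force: 0.0
t: 1.1
eef_pos: [0.3924, -0.2122, 0.2312]
eef_rot: [-0.0, 0.827, 0.562, 0.0]
contact_force: [0.1, 0.3, 0.4]
gripper_width: 0.0857
grasp_force: 0.0
t: 1.6
eef_pos: [0.4721, -0.0706, 0.231]
eef_rot: [-0.0, 0.707, 0.707, -0.0]
contact_force: [-1.0, -0.1, 0.1]
gripper_width: 0.0856
grasp_force: 0.0
t: 2.22
eef_pos: [0.5506, 0.0694, 0.2309]
eef_rot: [-0.0, 0.564, 0.826, -0.001]
contact_force: [-0.1, -0.6, -0.6]
gripper_width: 0.0853
grasp_force: 0.0
2.225 [0.55055885 0.06943198 0.23085529] [-1.45386257e-04  5.64022602e-01  8.25758995e-01 -7.51905354e-04] [-7.48170349e-02  2.68492884e-01  1.52281408e+00 -1.18453769e-03
  1.35129052e+00 -4.46856171e-01]
```

View pics/w1.png

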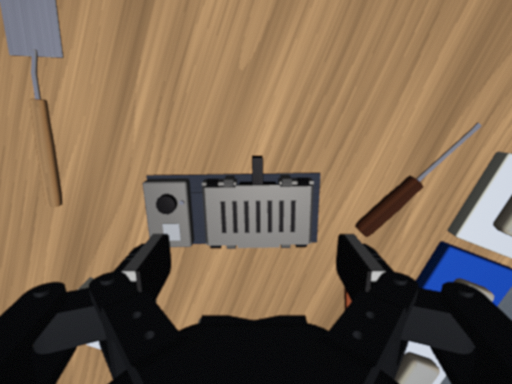

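The wrist view shows the unit level in the picture. The base plate corners are at about (147,176), (320,172) and (318,242). The tab is centred on column 257 with its tip at row 156.

Run:
```python
from h import *
import json
c=json.load(open("w1.json")); im=cv2.imread("pics/w1.png")
g=im.max(2)
print("row165",np.where(g[165,230:285]<60)[0][[0,-1]]+230,"col257",np.where(g[140:170,257]<60)[0][0]+140)
W=[ray("wrist",p,.004,c)[:2] for p in((147,176),(320,172),(318,242))]
W=np.array(W);print(W, np.linalg.norm(W[1]-W[0]),np.linalg.norm(W[2]-W[1]))
d=W[1]-W[0];th=np.arctan2(d[1],d[0]);d2=W[1]-W[2];print("th",np.degrees(th),np.degrees(np.arctan2(-d2[0],d2[1])))
# deck bright region fit
m=cv2.inRange(im[170:260,198:330],(115,115,115),(200,200,200));m=cv2.morphologyEx(m,cv2.MORPH_CLOSE,np.ones((9,9)))
n,l,st,ce=cv2.connectedComponentsWithStats(m);k=1+st[1:,4].argmax()
r=cv2.minAreaRect(np.argwhere(l==k)[:,::-1].astype(np.float32)+[198,170]) if 0 else cv2.minAreaRect((np.argwhere(l==k)[:,::-1]+[198,170]).astype(np.float32))
print(r); B=np.array([ray("wrist",p,.036,c)[:2] for p in cv2.boxPoints(r)]);print("deck",B.mean(0))
for i in range(4):
  e=B[i]-B[i-1];print(np.linalg.norm(e),np.degrees(np.arctan2(e[1],e[0])))
a=ray("wrist",(257,156),.03,c);b=ray("wrist",(257.5,180),.03,c);print("tab",a,b)
```

```text
row165 [253 261] col257 156
[[ 0.42264993  0.0020421 ]
 [ 0.63929971  0.09270904]
 [ 0.68065917 -0.00261885]] 0.23485659171266277 0.10391348395120793
th 22.709086771419777 23.454348844630108
((259.5923156738281, 214.7480010986328), (65.2454605102539, 108.21356201171875), 88.75463104248047)
deck [0.58133158 0.01526859]
0.09007955361833662 109.86061265709515
0.1351153255403511 22.64145403170083
0.08984599843731501 -64.1306350020347
0.14454489546166754 -157.2515118500117
tab [0.55014234 0.08549262 0.03      ] [0.5619656  0.05729062 0.03      ]
```

```bash
python3 -m handwheel '[[0.027,0.033,-0.4,0,0,0.027,-1],[0.027,0.033,-0.8,0,0,0.027,-1],[0.027,0.033,-1,0,0,0.027,-1],[0.027,0.033,-1,0,0,0.027,-1]]' 50 && python3 -m handwheel '[[0,0,-0.25,0,0,0,-0.3],[0,0,-0.48,0,0,0,-0.3],[0,0,-0.48,0,0,0,0],[0,0,-0.48,0,0,0,1],[0,0,-0.48,0,0,0,1],[0,0,-0.48,0,0,0,1],[0,0,-0.48,0,0,0,1],[0,0,-0.48,0,0,0,1]]'
```

```text
t: 2.78
eef_pos: [0.5525, 0.0749, 0.0792]
eef_rot: [-0.002, 0.555, 0.832, -0.002]
contact_force: [-0.2, 0.6, -0.4]
gripper_width: 0.0851
grasp_force: 0.0
t: 3.78
eef_pos: [0.556, 0.0762, 0.0118]
eef_rot: [0.002, 0.554, 0.832, 0.001]
contact_force: [-2.3, -1.4, 5.9]
gripper_width: 0.0129
grasp_force: 51.5
```

```bash
python3 -m handwheel '[[-0.06,0.15,0.005,0,0,0,1],[-0.12,0.29,0.005,0,0,0,1],[-0.18,0.43,0.005,0,0,0,1],[-0.24,0.57,0.005,0,0,0,1],[-0.30,0.71,0.005,0,0,0,1],[-0.34,0.82,0,0,0,0,1],[-0.34,0.82,-0.025,0,0,0,1],[-0.34,0.82,-0.025,0,0,0,1]]' && python3 -m handwheel '[[0,0,0,0,0,0,0],[0,0,0,0,0,0,-0.3],[0,0,0,0,0,0,-0.3],[0,0,0.3,0,0,0,-0.3],[0,0,0.7,0,0,0,-0.3],[0,0,1,0,0,0,-0.3]]'
python3 - <<'E'
from h import *
cv2.imwrite("pics/s2.png",eyes.camera("top")[90:280,200:440][:,:,::-1].repeat(3,0).repeat(3,1))
E
```

```text
t: 4.78
eef_pos: [0.5036, 0.2013, 0.0074]
eef_rot: [-0.0, 0.555, 0.832, 0.001]
contact_force: [-6.8, 8.7, 13.6]
gripper_width: 0.0129
grasp_force: 52.8
t: 5.52
eef_pos: [0.5044, 0.1993, 0.1578]
eef_rot: [0.001, 0.555, 0.832, 0.001]
contact_force: [0.8, 0.3, -0.6]
gripper_width: 0.0552
grasp_force: 0.0
```

View pics/s2.png

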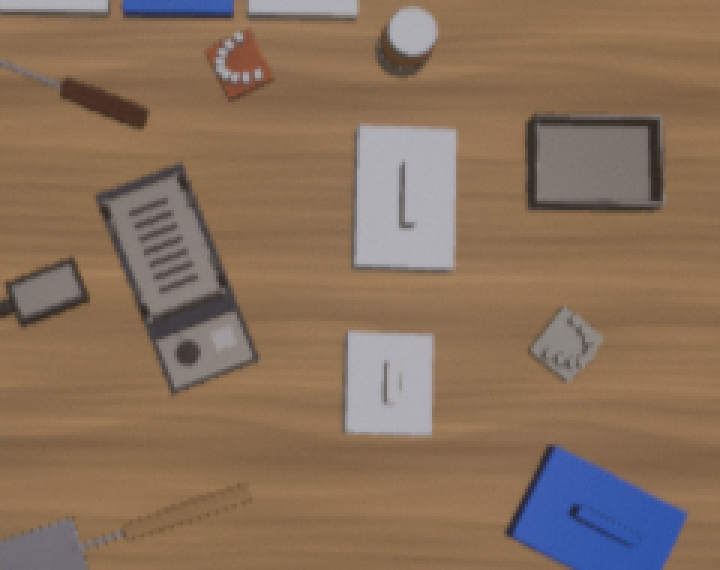

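The battery (crop centre (45,293)) lies on the bench with a clear gap to the unit. Next I'll move over the cover.

```bash
python3 -m handwheel '[[0.287,-1,0.35,0,0,0.487,-0.3],[0.287,-1,0.35,0,0,0.487,-0.3],[0.287,-1,0.35,0,0,0.487,-1],[0.287,-1,0.35,0,0,0.487,-1]]' && python3 -m handwheel '[[0.287,-1,0,0,0,0.487,-1],[0.287,-1,0,0,0,0.487,-1],[0.287,-1,0,0,0,0.487,-1],[0.287,-1,0,0,0,0.487,-1]]' && python3 -m handwheel '[[0.287,-1,0,0,0,0.487,-0.3],[0.287,-1,0,0,0,0.487,-0.3],[0.287,-1,0,0,0,0.487,-0.3],[0.287,-1,0,0,0,0.487,-0.3],[0.287,-1,0,0,0,0.487,-0.3]]'
python3 - <<'E'
from h import *
import json
c=eyes.calibration("wrist"); s=status.sense()
im=eyes.camera("wrist"); cv2.imwrite("pics/w2.png",im[:,:,::-1])
json.dump({k:np.array(v).tolist() for k,v in c.items()},open("w2.json","w"))
print(s["eef_pos"],s["eef_rot"],s["qpos"])
E
```

```text
t: 6.08
eef_pos: [0.5486, 0.046, 0.209]
eef_rot: [0.002, 0.388, 0.922, -0.0]
contact_force: [-0.1, 1.3, 0.3]
gripper_width: 0.0852
grasp_force: 0.0
t: 6.58
eef_pos: [0.5899, -0.1024, 0.2067]
eef_rot: [-0.001, 0.206, 0.979, -0.0]
contact_force: [-0.3, 0.7, 0.1]
gripper_width: 0.0852
grasp_force: 0.0
t: 7.2
eef_pos: [0.6327, -0.2483, 0.2074]
eef_rot: [-0.001, 0.014, 1.0, 0.001]
contact_force: [0.0, 0.2, -0.5]
gripper_width: 0.0553
grasp_force: 0.0
[ 0.63266289 -0.24827088  0.20742427] [-6.33092823e-04  1.37360371e-02  9.99905125e-01  8.13546245e-04] [-5.38125943e-01  5.08481077e-01  1.22129846e+00  7.84153082e-04
  1.41372387e+00 -2.08157272e+00]
```

View pics/w2.png

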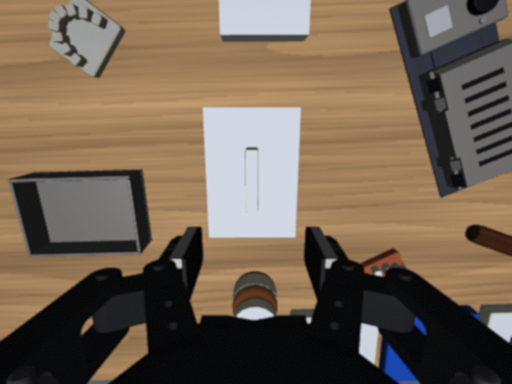

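The wrist view shows the large cover's top face with corners at about (203,107), (300,107), (296,238), (208,238). The rib is at (251,148–212).

Run:
```python
from h import *
import json
c=json.load(open("w2.json")); im=cv2.imread("pics/w2.png")
m=cv2.inRange(im[95:245,195:310],(175,175,175),(255,255,255));m=cv2.morphologyEx(m,cv2.MORPH_CLOSE,np.ones((15,15)))
n,l,st,ce=cv2.connectedComponentsWithStats(m);k=1+st[1:,4].argmax()
q=cv2.approxPolyDP(cv2.convexHull((np.argwhere(l==k)[:,::-1]+[195,95]).astype(np.int32)),6,True)[:,0]
print(q.tolist());B=np.array([ray("wrist",p,.03,c)[:2] for p in q]);print("cover",B.mean(0))
for i in range(len(B)):
  e=B[i]-B[i-1];print(np.linalg.norm(e),np.degrees(np.arctan2(e[1],e[0])))
a=ray("wrist",(251.5,148.5),.058,c);b=ray("wrist",(251.5,212),.03,c);print("rib",a,b)
for z in(.03,.058):print(proj("wrist",[*B.mean(0),z],c))
from scipy.spatial.transform import Rotation as Ro
w,x,y,z=status.sense()["eef_rot"];M=Ro.from_quat([x,y,z,w]).as_matrix();print("phi",np.degrees(np.arctan2(M[1,1],M[0,1])))
```

```text
[[300, 108], [294, 236], [210, 244], [203, 108]]
cover [ 0.64058036 -0.24996618]
0.10697697616865381 88.43701911794052
0.15371424698486735 -1.770836215632516
0.10611975922196214 -85.67395961168393
0.1646035728068204 178.73624251276394
rib [ 0.6020378  -0.24896841  0.058     ] [ 0.68275899 -0.25140412  0.03      ]
[251.68614076 178.30672216]
[251.60660095 184.2216817 ]
phi 88.46424277342246
```

Run:
```python
from h import *
import json
c=json.load(open("w2.json")); g=cv2.imread("pics/w2.png").min(2).astype(int)
for u in(220,235,270,285): print(u,g[103:111,u],g[232:246,u])
for u in (220,285):print([ray("wrist",(u,r),.03,c)[:2].round(4) for r in(107,236,238,240)])
print(-np.array(c["R"]).T@np.array(c["t"]))
```

```text
220 [109 106 104 125 179 205 208 207] [208 208 208 209 204 179 125  98  95  96  95  95  96  96]
235 [106 103 101 123 178 202 207 208] [209 209 209 209 204 172 115  95  95  93  92  94  96  93]
270 [101  97  95 122 177 202 207 209] [208 208 208 209 204 170 110  91  91  92  91  92  89  84]
285 [100  96  95 122 177 203 208 209] [209 208 209 210 203 170 113  91  90  90  89  90  85  80]
[array([ 0.559 , -0.2825]), array([ 0.7135, -0.2917]), array([ 0.7162, -0.2919]), array([ 0.719, -0.292])]
[array([ 0.561, -0.211]), array([ 0.7158, -0.2104]), array([ 0.7185, -0.2104]), array([ 0.7213, -0.2104])]
[ 0.56559002 -0.24682998  0.34970829]
```

```bash
python3 -m handwheel '[[0.035,-0.01,-0.4,0,0,0,-0.3],[0.035,-0.01,-0.8,0,0,0,-0.3],[0.035,-0.01,-0.8,0,0,0,-0.3]]' 50 && python3 -m handwheel '[[0,0,-0.2,0,0,0,-0.3],[0,0,-0.33,0,0,0,-0.3],[0,0,-0.345,0,0,0,0],[0,0,-0.345,0,0,0,1],[0,0,-0.345,0,0,0,1],[0,0,-0.345,0,0,0,1],[0,0,-0.345,0,0,0,1]]' && python3 -m handwheel '[[0,0,0.2,0,0,0,1],[0,0,0.5,0,0,0,1],[0,0,0.9,0,0,0,1],[0,0,0.9,0,0,0,1]]'
python3 - <<'E'
from h import *
im=eyes.camera("wrist"); cv2.imwrite("pics/w3.png",im[:,:,::-1])
E
```

```text
t: 7.62
eef_pos: [0.6344, -0.2478, 0.0829]
eef_rot: [-0.005, 0.013, 1.0, 0.003]
contact_force: [-0.5, 0.7, -0.6]
gripper_width: 0.0553
grasp_force: 0.0
t: 8.5
eef_pos: [0.6392, -0.2523, 0.0382]
eef_rot: [0.001, 0.014, 1.0, -0.001]
contact_force: [0.1, 1.2, 5.8]
gripper_width: 0.0129
grasp_force: 51.3
t: 9.0
eef_pos: [0.6411, -0.2538, 0.178]
eef_rot: [0.005, 0.014, 1.0, -0.003]
contact_force: [-0.3, -0.7, -1.9]
gripper_width: 0.0132
grasp_force: 50.4
```

View pics/w3.png

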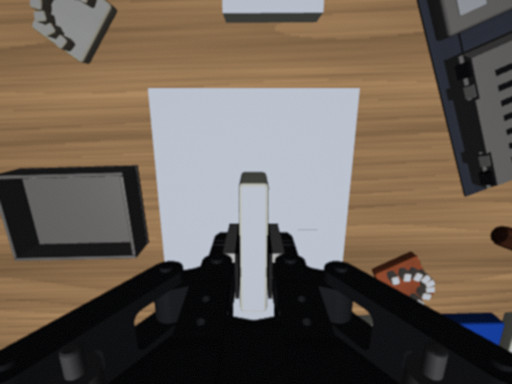

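The cover hangs level in the grip. Its far top edge is at row 88 (columns 149–359), and the rib's near-end top edge is at row 185. I'll work out the offset to the tool and the move to the unit.

Run:
```python
from h import *
s=status.sense();p=s["eef_pos"];print(p)
from scipy.spatial.transform import Rotation as Ro
w,x,y,z=s["eef_rot"];M=Ro.from_quat([x,y,z,w]).as_matrix();ph=np.arctan2(M[1,1],M[0,1]);print("phi",np.degrees(ph))
zc=p[2]-.0382
L,R=ray("wrist",(149,88),zc+.03),ray("wrist",(359,88),zc+.03);r1=ray("wrist",(254,185),zc+.058)
print(L,R,r1,np.linalg.norm(L-R),"edge ang",np.degrees(np.arctan2((R-L)[1],(R-L)[0])))
ce=(L+R)/2; ax=np.array([np.cos(ph-np.pi/2),np.sin(ph-np.pi/2)])
for c in (ce[:2]+.078*ax, r1[:2]+.035*ax): print("centre",c,"offset in tool",(c-p[:2])@ax,(c-p[:2])@np.array([-ax[1],ax[0]]))
```

```text
[ 0.63933822 -0.25278064  0.17434914]
phi 88.38289430921148
[ 0.55896508 -0.30366217  0.16614914] [ 0.56197964 -0.19701055  0.16614914] [ 0.60398401 -0.25147752  0.19414914] 0.10669421471423696 edge ang 88.38093790115914
centre [ 0.6384413  -0.25253753] offset in tool -0.000903427382585462 0.00021770323052262822
centre [ 0.63897007 -0.25246523] offset in tool -0.0003769028566594164 0.0003048953157500396
```

Run:
```python
from h import *
import json
c=json.load(open("w1.json")); g=cv2.GaussianBlur(cv2.imread("pics/w1.png"),(3,3),0).max(2).astype(float)
def cross(v,x0,th=95):  # first crossing wood->dark along v
    i=np.where(v<th)[0]; 
    if not len(i) or i[0]==0: return None
    i=i[0]; return x0, i-1+(v[i-1]-th)/(v[i-1]-v[i])
top=[(u,160+cross(g[160:185,u],0)[1]) for u in list(range(200,250,2))+list(range(266,318,2)) if cross(g[160:185,u],0)]
bot=[(u,262-cross(g[262:225:-1,u],0)[1]) for u in range(210,312,3) if cross(g[262:225:-1,u],0)]
rig=[(335-cross(g[v,335:305:-1],0)[1],v) for v in range(178,236,2) if cross(g[v,335:305:-1],0)]
P={k:np.array([ray("wrist",q,.004,c)[:2] for q in L]) for k,L in dict(top=top,bot=bot,rig=rig).items()}
from scipy.optimize import least_squares
def res(p,keys=("top","bot","rig")):
    C,S=np.cos(p[2]),np.sin(p[2]);o=[]
    for k in keys:
        d=P[k]-p[:2];x=d[:,0]*C+d[:,1]*S;y=-d[:,0]*S+d[:,1]*C
        o.append({"top":y-.05,"bot":y+.054,"rig":x-.086}[k])
    return np.concatenate(o)
for keys in(("top","bot","rig"),("top","rig")):
    r=least_squares(lambda p:res(p,keys),[.58,.0135,.394],loss="soft_l1",f_scale=.001);e=res(r.x)
    n=[len(P[k]) for k in("top","bot","rig")];print(keys,r.x,np.degrees(r.x[2]),[np.median(a).round(4) for a in np.split(e,np.cumsum(n)[:-1])])
```

```text
('top', 'bot', 'rig') [0.57828267 0.01317972 0.3879848 ] 22.229891580310262 [np.float64(-0.0001), np.float64(0.0176), np.float64(-0.0001)]
('top', 'rig') [0.57832809 0.01306725 0.38753333] 22.204024147887292 [np.float64(-0.0), np.float64(0.0177), np.float64(-0.0)]
```

```bash
python3 -m handwheel '[[-0.07,0.3,0,0,0,0.1,1],[-0.2,0.67,0,0,0,0.2,1],[-0.2,0.888,0,0,0,0.266,1],[-0.2,0.888,0,0,0,0.266,1]]' && python3 -m handwheel '[[-0.1,0.35,0,0,0,0.13,1],[-0.15,0.7,0,0,0,0.2,1],[-0.2,0.888,0,0,0,0.266,1],[-0.2,0.888,0,0,0,0.266,1],[-0.2,0.888,0,0,0,0.266,1]]' && python3 -m handwheel '[[0,0,-0.2,0,0,0,1],[0,0,-0.4,0,0,0,1],[0,0,-0.55,0,0,0,1],[0,0,-0.55,0,0,0,1],[0,0,-0.55,0,0,0,1]]'
python3 - <<'E'
from h import *
s=status.sense();p=s["eef_pos"];print(p)
from scipy.spatial.transform import Rotation as Ro
w,x,y,z=s["eef_rot"];M=Ro.from_quat([x,y,z,w]).as_matrix();print("phi",np.degrees(np.arctan2(M[1,1],M[0,1])))
im=eyes.camera("wrist"); cv2.imwrite("pics/w4.png",im[:,:,::-1])
E
```

```text
t: 9.55
eef_pos: [0.6065, -0.1155, 0.1692]
eef_rot: [-0.002, -0.092, 0.996, 0.001]
contact_force: [0.7, -0.5, -2.0]
gripper_width: 0.0129
grasp_force: 50.3
t: 10.18
eef_pos: [0.5781, 0.0135, 0.1703]
eef_rot: [-0.001, -0.193, 0.981, -0.0]
contact_force: [0.9, 0.5, -2.2]
gripper_width: 0.0128
grasp_force: 50.3
t: 10.8
eef_pos: [0.5789, 0.0134, 0.0894]
eef_rot: [0.0, -0.193, 0.981, -0.0]
contact_force: [0.4, -0.9, -1.8]
gripper_width: 0.0128
grasp_force: 50.2
[0.57893668 0.01339577 0.08939759]
phi 112.24343043723833
```

View pics/w4.png

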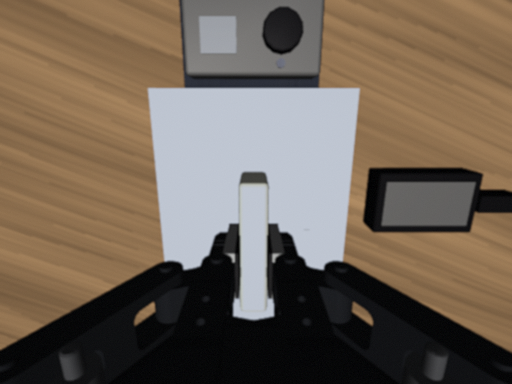

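The cover is square over the unit. The panel block's near edge is at about row 76, and the base plate strip at row 82 spans columns 185–319. I'll use those to check the centring.

Run:
```python
from h import *
im=cv2.imread("pics/w4.png"); g=im.max(2).astype(int)
print(g[82,178:192],g[82,314:328]); print(g[68:90,200],g[68:90,300])
ph=np.radians(22.24);o=np.array([.5789,.0134]);R=np.array([[np.cos(ph),-np.sin(ph)],[np.sin(ph),np.cos(ph)]])
loc=lambda u,v,z:(R.T@(ray("wrist",(u,v),z)[:2]-o)).round(4)
print("strip",loc(185,82,.004),loc(319.5,82,.004)); 
for u in(200,300):print("panel edge",[loc(u,r,.026) for r in(74,75,76,77,78)])
```

```text
[137 137 139 141 138 125  90  59  59  60  59  58  60  59] [ 58  57  56  57  75 114 143 147 147 146 144 145 143 142]
[131 131 133 125 113  96  76  54  35  25  33  47  55  58  57  59  56  53
  58 104 173 205] [119 118 118 115 104  92  77  57  36  22  30  44  58  57  58  57  57  55
  58 105 174 205]
strip [-0.089  -0.0529] [-0.089   0.0503]
panel edge [array([-0.0921, -0.0372]), array([-0.0914, -0.0372]), array([-0.0908, -0.0372]), array([-0.0901, -0.0373]), array([-0.0895, -0.0373])]
panel edge [array([-0.0921,  0.0317]), array([-0.0914,  0.0317]), array([-0.0908,  0.0317]), array([-0.0902,  0.0318]), array([-0.0895,  0.0318])]
```

Centred to within a millimetre. Now I'll lay it on and release.

```bash
python3 -m handwheel '[[0,0,-0.08,0,0,0,1],[0,0,-0.15,0,0,0,1],[0,0,-0.19,0,0,0,1],[0,0,-0.21,0,0,0,1],[0,0,-0.21,0,0,0,1]]' && python3 -m handwheel '[[0,0,0,0,0,0,0.3],[0,0,0,0,0,0,0.3],[0,0,0,0,0,0,0.3],[0,0,0.3,0,0,0,0.3],[0,0,0.6,0,0,0,0.3],[0,0,0.6,0,0,0,1]]'
python3 - <<'E'
from h import *
im=eyes.camera("scene")[170:270,190:320]; cv2.imwrite("pics/s5.png",cv2.resize(im[:,:,::-1],None,fx=5,fy=5,interpolation=cv2.INTER_CUBIC))
E
```

```text
t: 11.48
eef_pos: [0.5785, 0.0141, 0.0578]
eef_rot: [0.0, -0.194, 0.981, -0.0]
contact_force: [-0.6, -2.5, 1.0]
gripper_width: 0.013
grasp_force: 50.8
t: 12.22
eef_pos: [0.5809, 0.0143, 0.1515]
eef_rot: [0.004, -0.194, 0.981, -0.001]
contact_force: [0.9, -0.2, -0.1]
gripper_width: 0.0129
grasp_force: 0.0
```

View pics/s5.png

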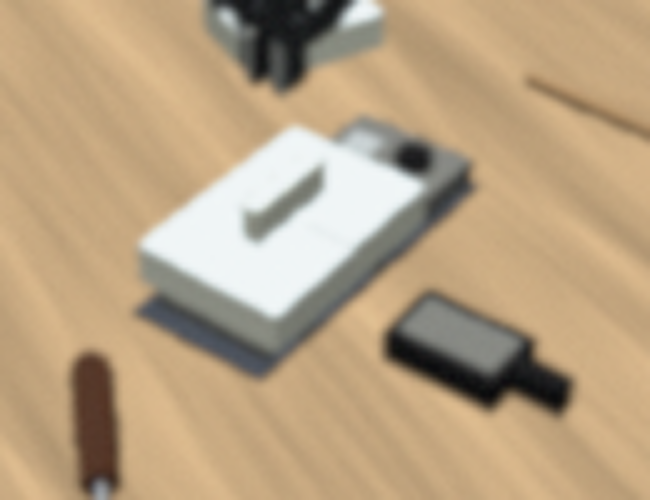

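The cover sits squarely and loosely on the unit, and the battery is clear to the right. Next I'll press the +x+y corner.

```bash
python3 -m handwheel '[[0.277,0.417,0,0,0,0,1],[0.277,0.417,-0.3,0,0,0,1],[0.277,0.417,-0.58,0,0,0,1],[0.277,0.417,-0.6,0,0,0,1]]' && python3 -m handwheel '[[0,0,-0.04,0,0,0,1],[0,0,-0.07,0,0,0,1],[0,0,-0.1,0,0,0,1],[0,0,-0.12,0,0,0,1],[0,0,-0.13,0,0,0,1],[0,0,-0.14,0,0,0,1],[0,0,-0.14,0,0,0,1]]'
```

```text
t: 12.78
eef_pos: [0.6156, 0.0775, 0.0522]
eef_rot: [-0.005, -0.194, 0.981, 0.001]
contact_force: [-0.7, 0.1, -0.3]
gripper_width: 0.0003
grasp_force: 0.0
t: 13.65
eef_pos: [0.621, 0.0768, 0.0397]
eef_rot: [0.002, -0.194, 0.981, -0.001]
contact_force: [-4.9, -0.7, 16.9]
gripper_width: -0.0
grasp_force: 8.5
```

```bash
python3 -m handwheel '[[0,0,-0.02,0,0,0,1],[0,0,-0.02,0,0,0,1]]' && python3 -m handwheel '[[0,0,0.18,0,0,0,1],[0.1,-0.25,0.18,0,0,0,1],[0.212,-0.519,0.18,0,0,0,1],[0.212,-0.519,0.18,0,0,0,1],[0.212,-0.519,0.1,0,0,0,1],[0.212,-0.519,0.07,0,0,0,1],[0.212,-0.519,0.04,0,0,0,1],[0.212,-0.519,0.02,0,0,0,1],[0.212,-0.519,0,0,0,0,1],[0.212,-0.519,0,0,0,0,1]]'
```

```text
t: 13.9
eef_pos: [0.6211, 0.0767, 0.0393]
eef_rot: [0.002, -0.194, 0.981, -0.001]
contact_force: [-10.8, 0.2, 33.6]
gripper_width: -0.0
grasp_force: 16.6
t: 15.15
eef_pos: [0.6528, -0.0005, 0.0399]
eef_rot: [0.002, -0.195, 0.981, -0.002]
contact_force: [-10.3, -1.2, 39.7]
gripper_width: -0.0004
grasp_force: 19.5
```

```bash
python3 -m handwheel '[[0,0,0.18,0,0,0,1],[-0.4,-0.16,0.18,0,0,0,1],[-0.765,-0.312,0.18,0,0,0,1],[-0.765,-0.312,0.18,0,0,0,1],[-0.765,-0.312,0.1,0,0,0,1],[-0.765,-0.312,0.07,0,0,0,1],[-0.765,-0.312,0.04,0,0,0,1],[-0.765,-0.312,0.02,0,0,0,1],[-0.765,-0.312,0,0,0,0,1],[-0.765,-0.312,0,0,0,0,1]]' && python3 -m handwheel '[[0,0,0.18,0,0,0,1],[-0.1,0.25,0.18,0,0,0,1],[-0.212,0.519,0.18,0,0,0,1],[-0.212,0.519,0.18,0,0,0,1],[-0.212,0.519,0.1,0,0,0,1],[-0.212,0.519,0.07,0,0,0,1],[-0.212,0.519,0.04,0,0,0,1],[-0.212,0.519,0.02,0,0,0,1],[-0.212,0.519,0,0,0,0,1],[-0.212,0.519,0,0,0,0,1]]'
```

```text
t: 16.4
eef_pos: [0.539, -0.0473, 0.0397]
eef_rot: [0.002, -0.195, 0.981, -0.002]
contact_force: [-19.3, 2.3, 61.3]
gripper_width: -0.0002
grasp_force: 30.3
t: 17.65
eef_pos: [0.5054, 0.0295, 0.0397]
eef_rot: [0.001, -0.194, 0.981, -0.001]
contact_force: [-22.4, 2.4, 65.8]
gripper_width: 0.0
grasp_force: 33.2
```

All four corners reached a hard stop at 39.7–39.9 mm. I'll retouch the first two with a light press, because they were pressed while the others were still up, and then retreat and look.

```bash
python3 -m handwheel '[[0,0,0.18,0,0,0,1],[0.4,0.16,0.18,0,0,0,1],[0.765,0.312,0.18,0,0,0,1],[0.765,0.312,0.18,0,0,0,1],[0.765,0.312,0.1,0,0,0,1],[0.765,0.312,0.06,0,0,0,1],[0.765,0.312,0.06,0,0,0,1],[0.765,0.312,0.06,0,0,0,1]]' && python3 -m handwheel '[[0,0,-0.04,0,0,0,1],[0,0,-0.04,0,0,0,1],[0,0,0.12,0,0,0,1],[0.1,-0.25,0.12,0,0,0,1],[0.212,-0.519,0.12,0,0,0,1],[0.212,-0.519,0.1,0,0,0,1],[0.212,-0.519,0,0,0,0,1],[0.212,-0.519,0,0,0,0,1],[0.212,-0.519,0,0,0,0,1]]' && python3 -m handwheel '[[0,0,-0.04,0,0,0,1],[0,0,-0.04,0,0,0,1]]' && python3 -m handwheel '[[0,0,0.3,0,0,0,1],[0,0,0.7,0,0,0,1],[0,-0.5,1,0,0,0,1],[0,-0.9,1,0,0,0,1],[0,-0.9,1,0,0,0,1],[0,-0.9,1,0,0,0,1]]'
python3 - <<'E'
from h import *
im=eyes.camera("scene")[190:270,200:300]; cv2.imwrite("pics/s6.png",cv2.resize(im[:,:,::-1],None,fx=6,fy=6,interpolation=cv2.INTER_CUBIC))
E
```

```text
t: 18.65
eef_pos: [0.6193, 0.0767, 0.0425]
eef_rot: [-0.0, -0.193, 0.981, -0.0]
contact_force: [0.1, 0.5, 0.1]
gripper_width: 0.0001
grasp_force: 0.0
t: 19.77
eef_pos: [0.6506, 0.0003, 0.0417]
eef_rot: [-0.001, -0.194, 0.981, 0.0]
contact_force: [-0.2, 0.1, -0.1]
gripper_width: -0.0001
grasp_force: 0.0
t: 20.02
eef_pos: [0.6516, 0.0, 0.04]
eef_rot: [0.001, -0.194, 0.981, -0.0]
contact_force: [-8.5, 0.6, 22.1]
gripper_width: -0.0
grasp_force: 10.9
t: 20.78
eef_pos: [0.6512, -0.1367, 0.1859]
eef_rot: [-0.0, -0.193, 0.981, 0.0]
contact_force: [-0.6, 0.2, -0.1]
gripper_width: -0.0001
grasp_force: 0.0
```

View pics/s6.png

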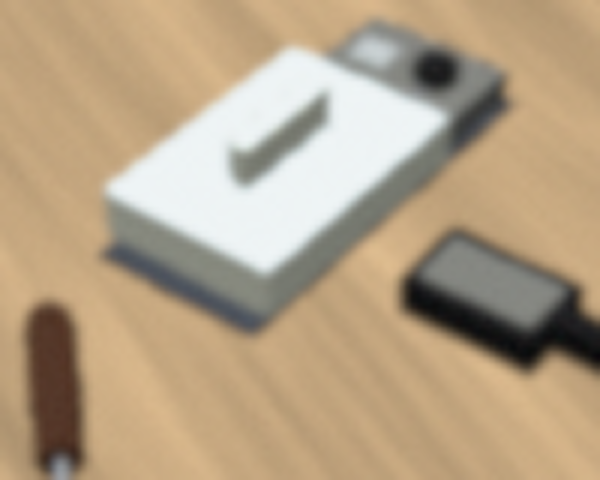

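The picture shows the cover flush and level, with the battery clear. Corners 1 and 2 of the round gave no contact above 42 mm when retouched. The last two were pressed to the stop with over 60 N.

```bash
python3 -c "
from rig import order
print(order.job_done())"
```

```text
the job is handed in; nothing more can be done
None
```

The job is handed in: the battery lies on the bench clear of the unit, and the large white cover is pressed to the stop (about 40 mm) at all four corners and looks flush in the last picture; no verdict was returned.

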